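# Load a cigar-tube cap and index the crimping dial to its next station

### The job

Take the blue cap from the wooden tray and set it upright, fully down, in the empty blue nest of the round index dial, and let go. Then push the red-topped post counter-clockwise (seen from above) so the dial turns over the stiff click of its detent and on to the rubber stop; bed it there with a steady push of about 12 N for half a second, never more than 20 N, then let go and back away. Leave the other caps and the paste pot where they are.

Things in the scene. Friction and masses are not known exactly. Their poses are not given: they have to be found in the camera images.
- cap: Blue cylindrical tube cap with a white band near its foot, 26 mm diameter, 38 mm tall, about 30 g, standing upright on the tray; origin at the centre of its underside, z up. Three caps stand in a row 60 mm apart along the tray's long side (x axis of tray), in any order.
- tray: Light wooden tray, 200 x 90 mm, rim 14 mm high, floor about 5 mm thick; origin under its centre, x axis along its long side. Fixed.
- nest_floor (a point): Centre of the inner floor of the empty blue nest on the dial, 60 mm above the work surface, 72 mm from the dial's axis. The nest is a round cup of 33 mm inner, 41 mm outer diameter, rim 11 mm above this floor. The other five nests (black, same radius, 60 degrees apart) hold fixed caps, tops 94 mm above the work surface. The dial stays put while being loaded.
- indexer: Fixed green base, 300 mm across; origin on the dial's upright axis at the work surface. Aluminium dial 230 mm across, top 57 mm above the work surface. Outside the dial's edge stand, by angle from the base's x axis (counter-clockwise positive): at -60 degrees a grey crimper about 105 mm high, at about +55 the yellow rubber stop and at +90 the sprung roller, both no higher than the dial.
- cap_brass: Brass cap like the blue one, on the tray, not to be disturbed.
- cap_black: Black cap like the blue one, on the tray, not to be disturbed.
- paste_pot: White jar, 64 mm diameter, 75 mm tall, behind the machine; origin under its centre.
- post (a point): Upright drive post on the dial, steel, red top, 14 mm diameter (16 mm at the top), 49 mm tall, 104 mm from the dial's axis; this point is the centre of its foot, 57 mm above the work surface. Push it with closed fingers from its clockwise side. Turning drag is about 2 to 5 N at the post; no nest's edge is nearer than 30 mm to its centre.
- dial: Origin on its axis, 35 mm up. The yaw of its x axis from the base's x axis is the dial angle, growing counter-clockwise; it starts at 0.08 to 0.45 rad. From about 0.84 to 0.93 a lug is forced past the roller (7 to 10 N at the post), then the dial jumps to about 1.0. The rubber stop is met at 1.00 to 1.11, set differently each time, to be felt for; springy, 6 to 7 N per mm at the post.
There are look-alikes about, which are no part of the job. Of the things that look like the cap, the smallest one is meant.

How it is judged:
By the outcome, as a careful person would: the job done as asked, in the order asked, and still so for the second after the job is handed in, with the robot touching nothing.
It also fails if it takes over 72 s, if anything falls off the work surface, if the arm or the gripper's body presses on something with over 40 N, if the wrist force passes 120 N, or if a joint passes its speed limit or range.

### The arm

A 6-joint arm with a two-finger parallel gripper is mounted at the origin on the work surface. World frame = base frame: x ahead of the robot, y to its left, z up, the work surface at z = 0. Lengths are in m, angles in rad, forces in N, time in s.
With the tool pointing down it reaches from about 0.3 to 0.875 m from the base axis. Payload 6.4 kg.
Tool frame: the origin (TCP) lies midway between the tips of the shut fingers; the grasp point (between the pads) lies 19 mm behind it (ctrl.hold_point_z is the distance from the TCP to the grasp point, in m); z points along the fingers, y is the line along which they close (so a half turn about z gives the same grasp; the last joint's range is limited). The gripper opens to 85 mm and grips with 20 to 120 N. Pads are 22 mm wide; open, the fingers measure 114 mm over their backs; the gripper's body (76 mm by 85 mm) begins 54 mm behind the grasp point. The pads swing forward as they close: fully open they stand 13 mm farther back than shut.
Start: joints at [1.107, 0.181, 1.607, -0, 1.354, -0.206], TCP at [0.147, 0.556, 0.231] pointing down, gripper open.
Joint ranges: [-2.99, 2.99], [-0.89, 2.07], [0.3, 2.58], [-1.14, 4.28], [0, 2.63], [-3.12, 3.12]. Speed limits (rad/s): [2.57, 2.57, 3.01, 3.14, 3.14, 3.14].

### API

Orientations are given as a unit quaternion [w, x, y, z].
In Python, from bench import ctrl gives the robot as it stands.
- The arm moves only by the tool carry_out, never from a script. Its argument "plan" is text: rows parted by semicolons, each of 6 numbers parted by spaces: the shift along the tool's x, y, z as a fraction of full scale, then the turn, a rotation vector about the tool's x, y, z as a fraction of full scale. A call has exactly 8 rows; each row shifts and turns the commanded pose from where the row before left it, along the tool's axes as they then stand; what a row does not reach is not made up. Full scale, the value 1, is 40 mm for a shift and 0.1 rad for a turn. A row lasts 1/12 s, in which the tool goes at most 41.7 mm and 7.16 degrees, less where a joint would pass 70% of its speed; a pose out of reach is approached as far as the arm can. A call with a number of a shift or a turn outside -1 to 1 is refused whole. A call with a gripper value outside its range is refused whole. "claw" is the gripper's target within -1 to 1 (shut at 1, half-way at 0, fully open at -1), set as the call begins (left out, the last holds). The fingers move at their own pace and stop on an object; the grip force is fixed at half the most. Time passes only in rows, so rows that do not move let the fingers close, or fill a call up. It gives the time, the measured TCP pose, the force, the opening and the grip force at its end, in the units of the state.
- ctrl.get_obs(): the state, without advancing time (a new reading comes with each control period).
- ctrl.camera(name): name is "side" or "top" or "wrist"; returns a dict with "pixels" (384x512x3 uint8, red, green, blue), "mtx" (3x3 intrinsics, pixels), "R" (3x3) and "t" (3): a world point X has camera coordinates R X + t. Camera axes: x right, y down, z forward; pixel columns grow to the right and rows downward; lengths in m; the calibration is good to about 2 mm. A picture is of the moment at which its call begins. There is no depth.
- ctrl.hand_in(): hands the job in; it is judged then, once.
The state is a dict: "time_s": time; "q": joint angles; "dq": joint speeds; "joint_efforts": joint torques, N m; "eef_pos": TCP position; "eef_rot": TCP orientation; "wrist_force": force on the tool from outside, world axes, zero at the start; "torque": the same for the moment, N m; "opening": opening from 0.0 (shut) to 1.0 (fully open); "grasp_force": force on a finger pad.
Only numpy, scipy, OpenCV 4.12 (cv2) and the standard library are available. Lean on these libraries where they do the work, as an engineer would, in place of code of your own. Each camera call takes 0.05 s, during which the arm holds its last target. There are 200 camera calls.

## Working session

There is one attempt and no reset: what is moved stays moved. The work goes in short steps, Python scripts to look and compute and a tool call to move; the robot and the scene stay as the last step left them, time stands still between calls to the robot, and variables do not carry over. Pictures are saved under pics/ and viewed, at most 10 in all, crops included, and the job is handed in when it is done.

Besides the shell and the picture viewer there is one more tool, called after "Emit:" as name(argument=value, ...) on one line, values as JSON. carry_out: Moves the arm, as the interface text tells. Shift numbers are shares of 40 mm and turn numbers shares of 0.1 rad, none past 1 either way. Its arguments: {"type":"object","properties":{"plan":{"type":"string"},"claw":{"type":"number"}},"required":["plan"]}

```bash
mkdir -p pics
cat > h.py <<'E'
import numpy as np, cv2, pickle
from bench import ctrl
def shot(n,f):
    c=ctrl.camera(n); cv2.imwrite(f'pics/{f}.png',c['pixels'][:,:,::-1]); pickle.dump(c,open(f'pics/{f}.pkl','wb')); return c
def ray(c,u,v,z):
    d=np.linalg.inv(c['mtx'])@[u,v,1]; d=c['R'].T@d; o=-c['R'].T@c['t']; return o+d*(z-o[2])/d[2]
def proj(c,X):
    p=c['mtx']@(c['R']@np.array(X)+c['t']); return p[:2]/p[2]
def load(f): return pickle.load(open(f'pics/{f}.pkl','rb'))
E
python3 - <<'E'
from h import *
a=shot('top','top0');b=shot('side','side0')
for c in(a,b): print(-c['R'].T@c['t'],c['R'][2],c['mtx'][0,0])
print(ctrl.get_obs())
E
```

```text
[0.39699758 0.11347831 0.78577519] [ 0.20412486 -0.02071945 -0.97872557] 371.9891246502146
[0.37779436 0.71351366 0.67852108] [ 0.17883308 -0.69292852 -0.69847605] 405.3713601471666
{'time_s': 0.1, 'q': array([ 1.10671969e+00,  1.81491055e-01,  1.60790743e+00, -3.46971625e-05,
        1.35381991e+00, -2.06299673e-01]), 'dq': array([-4.22012117e-04, -6.24318258e-04, -4.41223683e-03, -7.33036501e-05,
       -1.70917725e-03,  2.41473154e-04]), 'joint_efforts': array([ 1.14845656e-05, -4.45880663e+01, -3.52237344e+01, -8.38415485e-05,
        4.17992022e-03, -2.13474414e-05]), 'eef_pos': array([0.14634768, 0.55554055, 0.23046087]), 'eef_rot': array([-2.51394316e-04,  1.28528164e-01,  9.91705526e-01, -7.73202678e-04]), 'wrist_force': array([-0.01044746, -0.10788392,  0.09630476]), 'torque': array([ 0.04418146, -0.03094142, -0.02216971]), 'grasp_force': 0.0, 'opening': 1.0050967968915168}
```

View pics/top0.png

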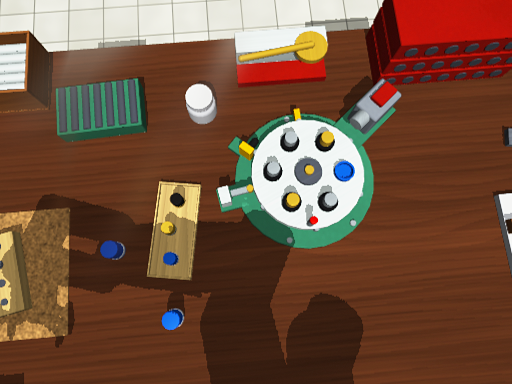

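View pics/side0.png

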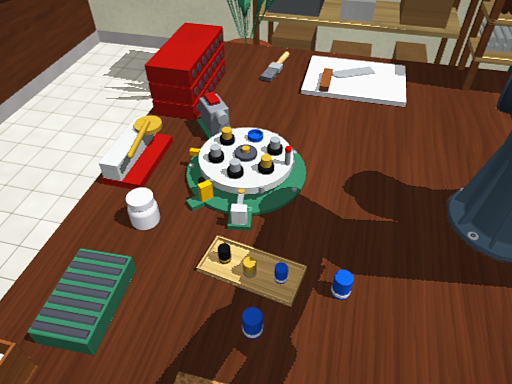

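The top view shows the tray's blue cap at about (170,258), the brass one at (167,228) and the black one at (177,199). The empty blue nest is at (344,171), the dial axis at (309,170), the red post top at (313,220) and the crimper at (372,108). Two bigger blue look-alikes stand off the tray at (112,249) and (172,319).

Run:
```python
from h import *
def blob(c,kind,u,v,r):
    p=c['pixels'];h=cv2.cvtColor(p,cv2.COLOR_RGB2HSV)
    if kind=='b': m=(h[...,0]>100)&(h[...,0]<130)&(h[...,1]>150)&(h[...,2]>50)
    if kind=='r': m=((h[...,0]<6)|(h[...,0]>174))&(h[...,1]>170)&(h[...,2]>100)
    if kind=='w': m=(h[...,1]<40)&(h[...,2]>190)
    yy,xx=np.mgrid[:384,:512]; m&=(np.hypot(xx-u,yy-v)<r)
    n,_,s,ce=cv2.connectedComponentsWithStats(m.astype(np.uint8)); i=1+np.argmax(s[1:,4]); return ce[i],s[i]
T,S=load('top0'),load('side0')
for n,k,t,s,z in [('cap','b',(170,258),(281,272),.030),('nest','b',(344,171),(256,135),.068),('post','r',(313,220),(289,149),.104)]:
    for c,q in((T,t),(S,s)):
        ce,st=blob(c,k,*q,16); print(n,ce.round(1),st,ray(c,*ce,z).round(4))
# dial axis hub
for c,q in((T,(309,170)),(S,(246,150))): print('hub',ray(c,*q,.075).round(4))
for n,q in dict(black=(177,199),brass=(167,228),blue=(170,258)).items(): print(n,ray(T,*q,.043).round(4))
for q in [(112,249),(172,319)]: print('lookalike',ray(T,*q,.05).round(3))
for n,q,z in [('stop',(245,148),.05),('roller',(235,193),.05),('crimp',(372,105),.1),('pot',(199,97),.075),('nearstop2',(297,114),.05)]: print(n,ray(T,*q,z).round(3))
for q in [(160,182),(201,184),(190,279),(148,276)]: print('tray',ray(T,*q,.014).round(3))
im=cv2.resize(T['pixels'][100:300,130:390],None,fx=3,fy=3,interpolation=cv2.INTER_CUBIC)
cv2.imwrite('pics/crop0.png',im[:,:,::-1])
```

```text
cap [169.9 258.2] [163 252  15  13 142] [0.441  0.2654 0.03  ]
cap [280.7 270.9] [275 263  13  17 193] [0.4432 0.2691 0.03  ]
nest [343.9 170.7] [334 161  21  20 322] [ 0.5826 -0.0962  0.068 ]
nest [255.  135.1] [248 129  15  13 162] [ 0.5838 -0.0881  0.068 ]
post [313.2 219.8] [310 216   8   8  50] [ 0.4845 -0.0162  0.104 ]
post [288.  148.7] [285 146   7   7  37] [ 0.4862 -0.0086  0.104 ]
hub [ 0.5879 -0.0253  0.075 ]
hub [ 0.5878 -0.0164  0.075 ]
black [0.558  0.2436 0.043 ]
brass [0.5005 0.2661 0.043 ]
blue [0.4406 0.2626 0.043 ]
lookalike [0.467 0.374 0.05 ]
lookalike [0.326 0.262 0.05 ]
stop [0.653 0.097 0.05 ]
roller [0.559 0.125 0.05 ]
crimp [ 0.704 -0.161  0.1  ]
pot [0.762 0.183 0.075]
nearstop2 [ 0.719 -0.019  0.05 ]
tray [0.604 0.283 0.014]
tray [0.593 0.196 0.014]
tray [0.397 0.23  0.014]
tray [0.41  0.314 0.014]
```

View pics/crop0.png

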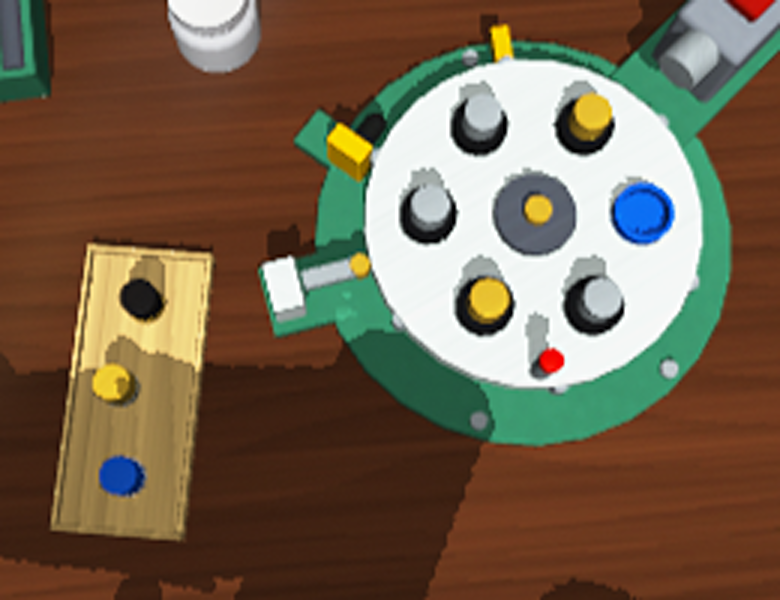

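The crop confirms that layout. Dial axis is about (.588,-.02), nest about (.583,-.092) and post about (.485,-.012). The two cameras differ by up to 8 mm in y, so I'll use the wrist camera to resolve that.

Emit:
carry_out(plan="-0.6 -0.42 0 0 0 -0.12;-0.7 -0.5 0 0 0 -0.12;-0.7 -0.5 0 0 0 -0.12;-0.7 -0.5 0 0 0 -0.12;-0.7 -0.5 0 0 0 -0.12;-0.7 -0.5 0 0 0 -0.12;-0.7 -0.5 0 0 0 -0.12;-0.7 -0.5 0 0 0 -0.1", claw=-0.2)

```text
time_s: 0.77
eef_pos: [0.3286, 0.3545, 0.231]
eef_rot: [-0.0, 0.081, 0.997, -0.0]
wrist_force: [1.0, 1.2, -0.1]
opening: 0.6
grasp_force: 0.0
```

Emit:
carry_out(plan="-0.7 -0.5 0 0 0 0;-0.7 -0.5 0 0 0 0;-0.7 -0.5 0 0 0 0;-0.5 -0.3 0 0 0 0;0 0 0.3 0 0 0;0 0 0.2 0 0 0;0 0 0 0 0 0;0 0 0 0 0 0")

```text
time_s: 1.43
eef_pos: [0.4173, 0.2684, 0.2101]
eef_rot: [-0.001, 0.081, 0.997, -0.0]
wrist_force: [0.6, 0.5, 0.3]
opening: 0.599
grasp_force: 0.0
```

Run:
```python
from h import *
c=shot('wrist','w1');print(-c['R'].T@c['t'],c['R'],c['mtx'][0,0]);o=ctrl.get_obs();print(o['eef_pos'],o['eef_rot'],o['opening'],o['time_s'])
```

```text
[0.33964384 0.28160514 0.35244736] [[ 1.61778472e-01  9.86826937e-01 -5.67591380e-04]
 [ 9.41063222e-01 -1.54102884e-01  3.01085225e-01]
 [ 2.97031543e-01 -4.92432471e-02 -9.53597066e-01]] 323.3832232094584
[0.41772326 0.26867051 0.21083713] [-6.55165952e-04  8.10242217e-02  9.96711903e-01 -1.70117103e-04] 0.6011153954927984 1.4833
```

View pics/w1.png

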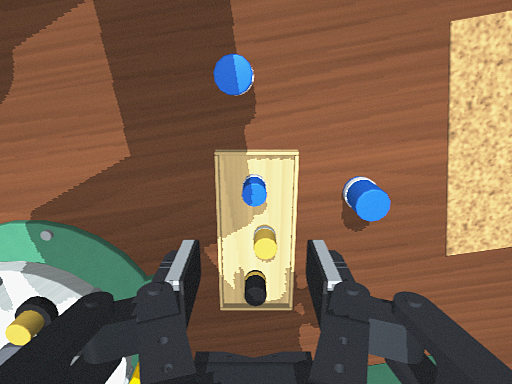

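The wrist view shows the blue cap at (254,191) in the tray between the fingers, with the brass cap at (264,242) and the black at (255,288).

```bash
cat >> h.py <<'E'
def blob(c,kind,u,v,r):
    h=cv2.cvtColor(c['pixels'],cv2.COLOR_RGB2HSV)
    m=((h[...,0]>100)&(h[...,0]<130)&(h[...,1]>150)&(h[...,2]>50)) if kind=='b' else ((h[...,0]<6)|(h[...,0]>174))&(h[...,1]>170)&(h[...,2]>100)
    yy,xx=np.mgrid[:384,:512]; m&=(np.hypot(xx-u,yy-v)<r)
    n,_,s,ce=cv2.connectedComponentsWithStats(m.astype(np.uint8)); i=1+np.argmax(s[1:,4]); return ce[i],s[i]
E
python3 - <<'E'
from h import *
c=load('w1');ce,s=blob(c,'b',254,191,25);print(ce,s)
print('cap centroid z.028',ray(c,*ce,.028))
b=s[1]+s[3]; print('near top edge',ray(c,ce[0],b,.043),'far edge',ray(c,ce[0],s[1],.043))
for q in [(217,151),(298,151),(293,309),(222,309)]: print('tray',ray(c,*q,.014).round(4))
T,S=load('top0'),load('side0')
# triangulate both
for n,k,t,s_ in [('cap','b',(170,258),(281,272)),('nest','b',(344,171),(256,135)),('post','r',(313,220),(289,149))]:
    A=[];B=[]
    for cc,q in((T,t),(S,s_)):
        ce,_=blob(cc,k,*q,16);d=cc['R'].T@np.linalg.inv(cc['mtx'])@[*ce,1];d/=np.linalg.norm(d);P=np.eye(3)-np.outer(d,d);A.append(P);B.append(P@(-cc['R'].T@cc['t']))
    print(n,np.linalg.lstsq(np.vstack(A),np.hstack(B),rcond=None)[0])
for q in [(217,240),(190,263)]: pass
E
```

```text
[253.8940754  191.27827648] [242 177  24  29 557]
cap centroid z.028 [0.4418021  0.26570471 0.028     ]
near top edge [0.45261803 0.26390679 0.043     ] far edge [0.42242939 0.2688279  0.043     ]
tray [0.3958 0.2337 0.014 ]
tray [0.4097 0.3182 0.014 ]
tray [0.6054 0.2882 0.014 ]
tray [0.5912 0.2013 0.014 ]
cap [0.44241131 0.26631938 0.02598626]
nest [ 0.58564367 -0.09856841  0.05986441]
post [ 0.4864966  -0.01756898  0.09678655]
```

Emit:
carry_out(plan="-0.59 0.02 0 0 0 0;0 0 0.7 0 0 0;0 0 0.8 0 0 0;0 0 0.8 0 0 0;0 0 0.8 0 0 0;0 0 0.6 0 0 0;0 0 0.4 0 0 0;0 0 0 0 0 0")

```text
time_s: 2.15
eef_pos: [0.439, 0.2649, 0.0441]
eef_rot: [-0.003, 0.081, 0.997, -0.001]
wrist_force: [-0.9, -1.1, -0.1]
opening: 0.602
grasp_force: 0.0
```

Run:
```python
from h import *
c=shot('wrist','w2');o=ctrl.get_obs();print(o['eef_pos'],o['wrist_force'])
```

```text
[0.44042668 0.26529056 0.04607728] [ 0.07445484  0.2424854  -0.57016181]
```

View pics/w2.png

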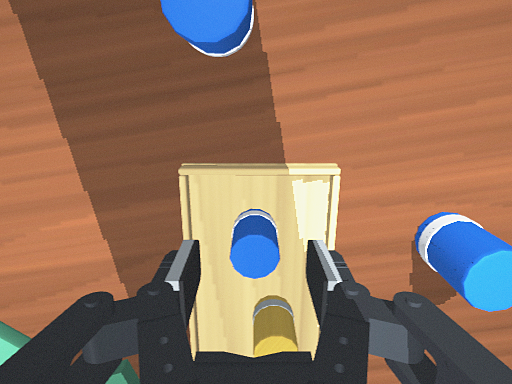

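The cap's top at (254,256) is centred between the pads, which stand at columns 190 and 318. I'll go down and grip.

Emit:
carry_out(plan="0 0 0.4 0 0 0;0 0 0.3 0 0 0;0 0 0 0 0 0;0 0 0 0 0 0;0 0 0 0 0 0;0 0 0 0 0 0;0 0 0 0 0 0;0 0 0 0 0 0")

```text
time_s: 2.87
eef_pos: [0.4428, 0.265, 0.0199]
eef_rot: [0.001, 0.082, 0.997, 0.0]
wrist_force: [-0.1, 0.1, 0.3]
opening: 0.599
grasp_force: 0.0
```

Emit:
carry_out(plan="0 0 0 0 0 0;0 0 0 0 0 0;0 0 0 0 0 0;0 0 0 0 0 0;0 0 0 0 0 0;0 0 0 0 0 0;0 0 0 0 0 0;0 0 0 0 0 0", claw=1)

```text
time_s: 3.53
eef_pos: [0.4427, 0.265, 0.0197]
eef_rot: [0.0, 0.082, 0.997, 0.0]
wrist_force: [-0.4, -0.2, 5.1]
opening: 0.285
grasp_force: 59.0
```

Emit:
carry_out(plan="0 0 -0.2 0 0 0;0 0 -0.5 0 0 0;0 0 -0.7 0 0 0;0 0 -0.7 0 0 0;0 0 -0.7 0 0 0;0 0 -0.7 0 0 0;0 0 -0.3 0 0 0;0 0 0 0 0 0")

```text
time_s: 4.2
eef_pos: [0.4443, 0.2656, 0.1746]
eef_rot: [0.003, 0.082, 0.997, 0.001]
wrist_force: [0.6, 0.9, -1.0]
opening: 0.286
grasp_force: 58.9
```

Emit:
carry_out(plan="-0.2 -0.4 0 0 0 0;-0.4 -0.7 0 0 0 0;-0.4 -0.7 0 0 0 0;-0.4 -0.7 0 0 0 0;-0.4 -0.7 0 0 0 0;-0.4 -0.7 0 0 0 0;-0.4 -0.7 0 0 0 0;-0.4 -0.7 0 0 0 0")

```text
time_s: 4.87
eef_pos: [0.5251, 0.0348, 0.1689]
eef_rot: [-0.002, 0.082, 0.997, 0.0]
wrist_force: [-0.4, 0.4, 0.2]
opening: 0.281
grasp_force: 58.9
```

Emit:
carry_out(plan="-0.4 -0.7 0 0 0 0;-0.4 -0.7 0 0 0 0;-0.4 -0.7 0 0 0 0;-0.3 -0.6 0 0 0 0;-0.1 -0.3 0 0 0 0;0 0 0 0 0 0;0 0 0 0 0 0;0 0 0 0 0 0")

```text
time_s: 5.53
eef_pos: [0.5687, -0.0913, 0.1701]
eef_rot: [-0.001, 0.082, 0.997, 0.001]
wrist_force: [0.5, 0.5, 0.6]
opening: 0.284
grasp_force: 58.9
```

Run:
```python
from h import *
c=shot('wrist','w3');o=ctrl.get_obs();print(o['eef_pos'],o['wrist_force'],o['q'])
```

```text
[ 0.56890159 -0.09109971  0.17043786] [-0.29312529  0.04928189 -0.03785015] [-3.64917006e-01  2.45110480e-01  1.65908381e+00  4.10609032e-04
  1.23919203e+00 -1.77324664e+00]
```

View pics/w3.png

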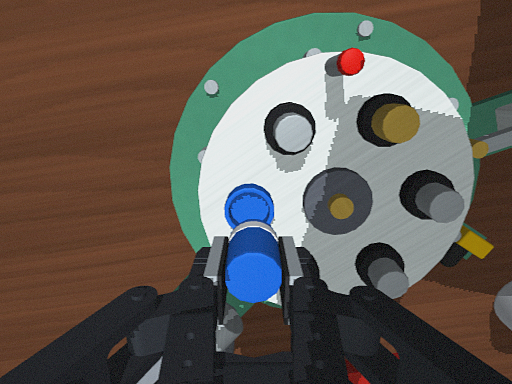

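The blue nest's rim is at about (250,208). The held cap has its foot at (253,232) and its top at (253,278). The post top is at (351,61) and the hub at (338,201).

Run:
```python
from h import *
from scipy.optimize import least_squares
c=load('w3');tcp=np.array([.5689,-.0911,.1704])
h=cv2.cvtColor(c['pixels'],cv2.COLOR_RGB2HSV)
m=(h[...,0]>100)&(h[...,0]<130)&(h[...,1]>150)&(h[...,2]>40)
# outer rim points: per row 186..212 leftmost/rightmost, per col 232..268 topmost
P=[]
for v in range(190,213):
    us=[u for u in range(215,290) if m[v,u]]
    P+= [(us[0]-.5,v),(us[-1]+.5,v)]
for u in range(236,265): P.append((u,[v for v in range(175,225) if m[v,u]][0]-.5))
P=np.array(P,float); th=np.linspace(0,2*np.pi,361)
def res(x,z=.071,r=.0205):
    C=np.array([proj(c,(x[0]+r*np.cos(t),x[1]+r*np.sin(t),z)) for t in th])
    return np.min(np.linalg.norm(P[:,None]-C[None],axis=2),axis=1)
s=least_squares(res,[.585,-.09]);print('nest',s.x,np.sqrt(np.mean(s.fun**2)))
ce,_=blob(c,'r',351,61,20);print('post',ce,ray(c,*ce,.104))
print('hub disc @.06,.07',ray(c,338,201,.060),ray(c,338,201,.07))
R=c['R'];
for n,z in(('foot',.1557),('top',.1937)):
    C=np.array([proj(c,(tcp[0]+.013*np.cos(t),tcp[1]+.013*np.sin(t),z)) for t in th]);print(n,C.min(0),C.max(0))
w=(h[...,1]<60)&(h[...,2]>150)
for u in(240,246,254,262,268): print(u,[v for v in range(212,250) if w[v,u]],[v for v in range(225,310) if m[v,u]][-1])
for v in(235,250,265,280,292): us=[u for u in range(220,290) if m[v,u]];print(v,us[0],us[-1])
```

```text
nest [ 0.58082476 -0.09593219] 0.9707772417910815
post [350.93692022  60.63636364] [ 0.48500033 -0.01743546  0.104     ]
hub disc @.06,.07 [ 0.59024987 -0.02294985  0.06      ] [ 0.58631577 -0.02514419  0.07      ]
foot [228.2981999  220.40614358] [276.8611226  264.34832933]
top [221.91131691 256.41128623] [283.33280878 309.65374448]
240 [224, 225, 226, 227, 228, 229] 300
246 [222, 223, 224, 225, 226, 227] 301
254 [221, 222, 223, 224, 225, 226] 302
262 [223, 224, 225, 226, 227, 228] 300
268 [226, 227, 229, 230, 231] 297
235 235 271
250 228 278
265 226 280
280 225 281
292 229 276
```

Run:
```python
from h import *
from scipy.optimize import least_squares
c=load('w3')
foot=np.array([(240,223.5),(246,221.5),(254,220.5),(262,222.5),(268,225.5)],float)
top=np.array([(240,300.5),(246,301.5),(254,302.5),(262,300.5),(268,297.5),(224.5,280),(281.5,280),(228.5,292),(276.5,292)],float)
th=np.linspace(0,2*np.pi,361)
def ring(x,y,z,r): return np.array([proj(c,(x+r*np.cos(t),y+r*np.sin(t),z)) for t in th])
d=lambda P,C:np.min(np.linalg.norm(P[:,None]-C[None],axis=2),axis=1)
for hh in(None,):
    f=lambda p:np.r_[d(foot,ring(p[0],p[1],p[2],.013)),d(top,ring(p[0],p[1],p[2]+.038,.013))]
    s=least_squares(f,[.569,-.091,.155],diff_step=1e-4);print(s.x,s.fun.round(1))
```

```text
[ 0.57340382 -0.09188163  0.1446455 ] [0.2 0.4 0.2 0.3 0.2 0.5 0.4 0.1 0.6 0.9 0.1 0.8 0.7 0.6]
```

Run:
```python
from h import *
from scipy.optimize import least_squares
c=load('w2');h=cv2.cvtColor(c['pixels'],cv2.COLOR_RGB2HSV)
m=((h[...,0]>100)&(h[...,0]<130)&(h[...,1]>150)&(h[...,2]>40))
foot=[];top=[]
w=(h[...,1]<60)&(h[...,2]>110)
for u in(242,248,254,260,266):
    col=[v for v in range(200,230) if w[v,u]];foot.append((u,col[0]-.5)) if col else 0
    top.append((u,[v for v in range(225,300) if m[v,u]][-1]+.5))
for v in(256,262,268): us=[u for u in range(215,295) if m[v,u]];top+=[(us[0]-.5,v),(us[-1]+.5,v)]
foot=np.array(foot,float);top=np.array(top,float);print(foot,top)
th=np.linspace(0,2*np.pi,361)
def ring(x,y,z,r): return np.array([proj(c,(x+r*np.cos(t),y+r*np.sin(t),z)) for t in th])
d=lambda P,C:np.min(np.linalg.norm(P[:,None]-C[None],axis=2),axis=1)
for r in(.012,.0125,.013):
  f=lambda p:np.r_[d(foot,ring(p[0],p[1],p[2],.013)),d(top,ring(p[0],p[1],p[2]+.038,r))]
  s=least_squares(f,[.442,.265,.005],diff_step=1e-4);print(r,s.x,s.fun.round(1))
cc=load('w3')
print('cam rel tcp', -c['R'].T@c['t']-[.44043,.26529,.04608], -cc['R'].T@cc['t']-[.5689,-.0911,.17044])
```

```text
[[242.  211.5]
 [248.  211.5]
 [254.  210.5]
 [260.  210.5]
 [266.  213.5]] [[242.  274.5]
 [248.  276.5]
 [254.  278.5]
 [260.  276.5]
 [266.  275.5]
 [229.5 256. ]
 [278.5 256. ]
 [231.5 262. ]
 [277.5 262. ]
 [234.5 268. ]
 [274.5 268. ]]
0.012 [ 0.4451372   0.26497141 -0.00236038] [1.3 1.3 1.2 0.4 0.6 0.5 1.  0.2 1.1 0.1 1.9 1.4 0.3 0.8 0.1 0.3]
0.0125 [ 0.44653975  0.26474202 -0.00567205] [1.5 1.  0.9 0.1 0.3 0.3 0.7 0.5 0.8 0.3 1.4 0.9 0.1 0.5 0.2 0.3]
0.013 [ 0.44758913  0.26459001 -0.00833697] [1.6 0.9 0.9 0.1 0.2 0.2 0.5 0.7 0.6 0.4 0.9 0.3 0.3 0.2 0.3 0.1]
cam rel tcp [-0.07860993  0.01295725  0.14057484] [-0.07793201  0.0127733   0.14192266]
```

Emit:
carry_out(plan="-0.31 -0.06 0 0 0 0;0 0 0.4 0 0 0;0 0 0.5 0 0 0;0 0 0.5 0 0 0;0 0 0.35 0 0 0;0 0 0 0 0 0;0 0 0 0 0 0;0 0 0 0 0 0")

```text
time_s: 6.25
eef_pos: [0.5821, -0.0964, 0.1024]
eef_rot: [0.001, 0.081, 0.997, -0.0]
wrist_force: [-0.4, 1.0, 0.6]
opening: 0.279
grasp_force: 58.9
```

Run:
```python
from h import *
c=shot('wrist','w4');o=ctrl.get_obs();print(o['eef_pos'],o['wrist_force'])
s=shot('side','s4')
a=cv2.resize(c['pixels'][150:300,190:320],(520,600),interpolation=cv2.INTER_CUBIC)
b=cv2.resize(s['pixels'][85:185,210:257],(280,600),interpolation=cv2.INTER_CUBIC)
cv2.imwrite('pics/m4.png',np.hstack([a,b])[:,:,::-1])
```

```text
[ 0.58243639 -0.0967749   0.10278046] [ 0.33005383  0.22868175 -0.0583043 ]
```

View pics/m4.png

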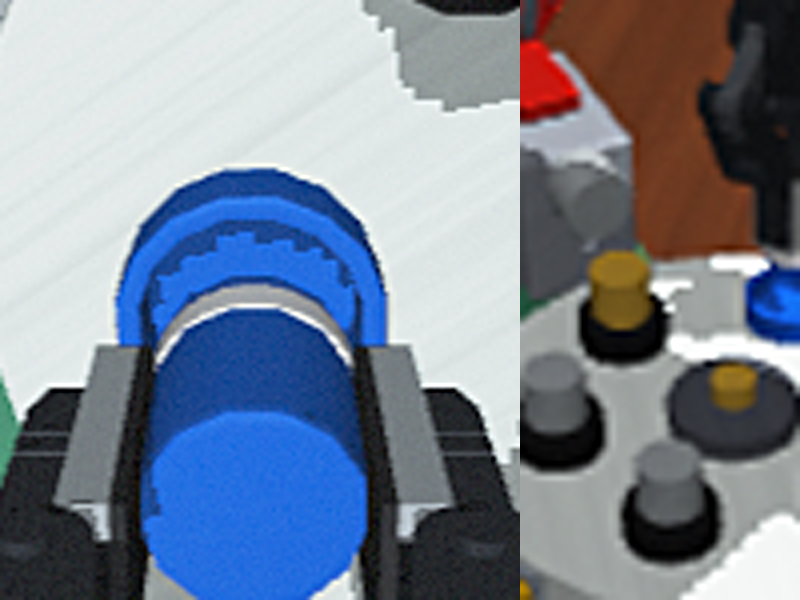

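The wrist crop shows the cap's foot laterally centred on the nest, 254 against 252 in crop columns. Next I check the fore-aft direction.

Run:
```python
from h import *
c=load('w4');tx=np.array([-.987,.161,0]);ty=np.array([.161,.987,0])
z=.10278-.0147
def P(u,v,zz): return ray(c,190+u/4,150+v/4,zz)
no=P(252,195,.071)-tx*.0205; ni=P(252,220,.071)-tx*.0165
for zz in(z-.003,z):
    f=P(254,283,zz)-tx*.013; print('foot',f,'nest',no,ni,'d tool x,y',(no-f)@tx,(ni-f)@tx,(no-f)@ty)
print((P(116,320,.071)-P(388,320,.071))@ty,(P(155,345,z)-P(353,345,z))@ty)
for v in(405,):print(P(254,408,z+.038)-tx*.013)
```

```text
foot [ 0.58388404 -0.0959964   0.08508   ] nest [ 0.58383228 -0.09624489  0.071     ] [ 0.58361468 -0.09621222  0.071     ] d tool x,y 1.1086731203036218e-05 0.00023111779728922436 -0.0002535963587983469
foot [ 0.58261952 -0.09579589  0.08808   ] nest [ 0.58383228 -0.09624489  0.071     ] [ 0.58361468 -0.09621222  0.071     ] d tool x,y -0.0012692810087973276 -0.0010492499427111393 -0.0002479113678330581
-0.03984904445878303 -0.026320059725464064
[ 0.58026127 -0.09548789  0.12608   ]
```

Emit:
carry_out(plan="-0.015 0 0.15 0 0 0;0 0 0.15 0 0 0;0 0 0.15 0 0 0;0 0 0.1 0 0 0;0 0 0.05 0 0 0;0 0 0 0 0 0;0 0 0 0 0 0;0 0 0 0 0 0")

```text
time_s: 7.02
eef_pos: [0.5822, -0.0972, 0.0774]
eef_rot: [0.0, 0.082, 0.997, -0.0]
wrist_force: [0.9, -0.6, -0.8]
opening: 0.283
grasp_force: 58.9
```

Emit:
carry_out(plan="0 0 0.02 0 0 0;0 0 0.02 0 0 0;0 0 0.02 0 0 0;0 0 0 0 0 0;0 0 0 0 0 0;0 0 0 0 0 0;0 0 0 0 0 0;0 0 0 0 0 0")

```text
time_s: 7.68
eef_pos: [0.5824, -0.0972, 0.0757]
eef_rot: [0.0, 0.082, 0.997, -0.0]
wrist_force: [-1.3, 1.1, 5.4]
opening: 0.283
grasp_force: 59.4
```

Emit:
carry_out(plan="0 0 0 0 0 0;0 0 0 0 0 0;0 0 0 0 0 0;0 0 0 0 0 0;0 0 0 0 0 0;0 0 0 0 0 0;0 0 0 0 0 0;0 0 0 0 0 0", claw=-0.1)

```text
time_s: 8.35
eef_pos: [0.5821, -0.0972, 0.0749]
eef_rot: [-0.0, 0.082, 0.997, -0.0]
wrist_force: [0.0, 0.3, -0.0]
opening: 0.551
grasp_force: 0.0
```

Emit:
carry_out(plan="0 0 -0.2 0 0 0;0 0 -0.4 0 0 0;0 0 -0.6 0 0 0;0 0 -0.6 0 0 0;0 0 -0.5 0 0 0;0 0 -0.1 0 0 0;0 0 0 0 0 0;0 0 0 0 0 0")

```text
time_s: 9.02
eef_pos: [0.5818, -0.097, 0.1704]
eef_rot: [-0.0, 0.082, 0.997, 0.0]
wrist_force: [0.0, 0.8, -0.2]
opening: 0.55
grasp_force: 0.0
```

Run:
```python
from h import *
c=shot('wrist','w5');o=ctrl.get_obs();print(o['eef_pos'],o['wrist_force'])
```

```text
[ 0.58125929 -0.09682508  0.16957532] [-0.13738081  0.50844602 -0.7467425 ]
```

View pics/w5.png

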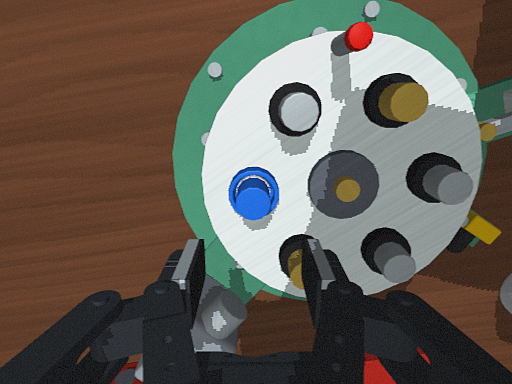

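The cap stands in its nest at (254,195), ringed evenly and leaning in view just like its neighbours. The post top is at (358,37). I'll close the fingers and move to the post's clockwise side.

Emit:
carry_out(plan="0.4 0.35 0 0 0 0;0.6 0.55 0 0 0 0;0.6 0.55 0 0 0 0;0.6 0.55 0 0 0 0;0.5 0.45 0 0 0 0;0.13 0.1 0 0 0 -0.3;0 0 0 0 0 -0.3;0 0 0 0 0 -0.26", claw=1)

```text
time_s: 9.73
eef_pos: [0.4861, 0.0224, 0.1697]
eef_rot: [-0.001, 0.037, 0.999, 0.0]
wrist_force: [0.4, -0.1, -0.1]
opening: 0.003
grasp_force: 0.0
```

Run:
```python
from h import *
c=load('w5');ce,_=blob(c,'r',358,37,20);print('post',ce,ray(c,*ce,.104))
c=shot('wrist','w6');t=shot('top','t6')
ce,s=blob(t,'r',313,220,16);print('top post',ce,s)
h=cv2.cvtColor(c['pixels'],cv2.COLOR_RGB2HSV);ce,s=blob(c,'r',256,150,200);print(ce,s,ray(c,*ce,.104))
o=ctrl.get_obs();print(o['eef_pos'],o['eef_rot'],o['wrist_force'],o['opening'])
```

```text
post [359.14756944  35.02604167] [ 0.48502636 -0.01737904  0.104     ]Traceback (most recent call last):
  File "<stdin>", line 4, in <module>
  File "h.py", line 14, in blob
    n,_,s,ce=cv2.connectedComponentsWithStats(m.astype(np.uint8)); i=1+np.argmax(s[1:,4]); return ce[i],s[i]
                                                                       ~~~~~~~~~^^^^^^^^^
    return _wrapfunc(a, 'argmax', axis=axis, out=out, **kwds)
    return bound(*args, **kwds)
ValueError: attempt to get argmax of an empty sequence
```

View pics/w6.png

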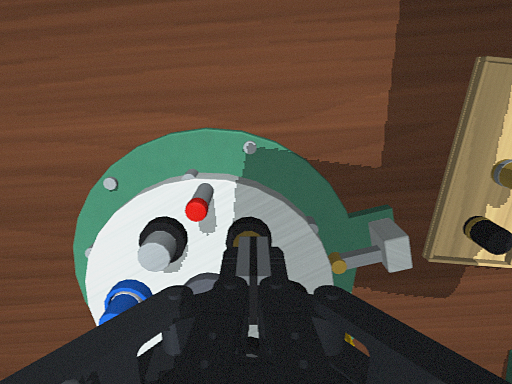

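The post top shows at (197,210), with the closed fingers at (252,240) on its clockwise side, clear of it. I'll shift slightly outward and descend.

Emit:
carry_out(plan="0.08 0 0.2 0 0 0;0 0 0.4 0 0 0;0 0 0.5 0 0 0;0 0 0.5 0 0 0;0 0 0.4 0 0 0;0 0 0.2 0 0 0;0 0 0.09 0 0 0;0 0 0 0 0 0")

```text
time_s: 10.5
eef_pos: [0.4832, 0.0221, 0.0783]
eef_rot: [-0.001, 0.039, 0.999, 0.0]
wrist_force: [-0.8, -0.1, 0.2]
opening: -0.001
grasp_force: 0.0
```

Run:
```python
from h import *
o=ctrl.get_obs();print(o['eef_pos'],o['eef_rot'],o['wrist_force'])
C=np.array([.588,-.0245]);p=o['eef_pos'][:2]-C;print(np.hypot(*p),np.degrees(np.arctan2(p[1],p[0])))
pp=np.array([.485,-.0174])-C;print(np.hypot(*pp),np.degrees(np.arctan2(pp[1],pp[0])))
```

```text
[0.48317831 0.02210017 0.07826332] [-1.06010792e-03  3.91763682e-02  9.99231738e-01  1.45540308e-04] [-0.8100816  -0.07712844  0.22603619]
0.11471339075294079 156.03168813258458
0.10324441873534858 176.05672286664057
```

Emit:
carry_out(plan="0 -0.08 0 0 0 0;0 -0.08 0 0 0 0;0 -0.08 0 0 0 0;0 -0.08 0 0 0 0;0 -0.05 0 0 0 0;0 -0.03 0 0 0 0;0 0 0 0 0 0;0 0 0 0 0 0")

```text
time_s: 11.17
eef_pos: [0.4827, 0.0062, 0.0794]
eef_rot: [0.0, 0.039, 0.999, 0.0]
wrist_force: [-0.1, 0.1, 0.3]
opening: 0.002
grasp_force: 0.0
```

Emit:
carry_out(plan="0 -0.025 0 0 0 0;0 -0.025 0 0 0 0;0 -0.025 0 0 0 0;0 -0.025 0 0 0 0;0 -0.025 0 0 0 0;0 -0.025 0 0 0 0;0 0 0 0 0 0;0 0 0 0 0 0")

```text
time_s: 11.83
eef_pos: [0.482, 0.0, 0.0792]
eef_rot: [-0.0, 0.039, 0.999, -0.0]
wrist_force: [-0.5, 2.2, 0.1]
opening: -0.001
grasp_force: 0.9
```

Emit:
carry_out(plan="0.005 -0.04 0 0 0 -0.15;0.012 -0.08 0 0 0 -0.3;0.012 -0.08 0 0 0 -0.3;0.012 -0.08 0 0 0 -0.3;0.012 -0.08 0 0 0 -0.3;0.012 -0.08 0 0 0 -0.3;0.012 -0.08 0 0 0 -0.3;0.005 -0.04 0 0 0 -0.15")

```text
time_s: 12.5
eef_pos: [0.4789, -0.0222, 0.0792]
eef_rot: [-0.0, -0.067, 0.998, 0.0]
wrist_force: [-1.5, 4.1, 1.6]
opening: -0.001
grasp_force: 2.1
```

```bash
cat >> h.py <<'E'
def st():
    o=ctrl.get_obs();C=np.array([.588,-.0245]);p=o['eef_pos'][:2]-C;e=o['eef_rot'];a=np.arctan2(p[1],p[0])
    yaw=2*np.arctan2(e[2],e[1]); ty=-np.array([np.cos(yaw-np.pi/2),np.sin(yaw-np.pi/2)])
    R=__import__('scipy.spatial.transform',fromlist=['x']).Rotation.from_quat([e[1],e[2],e[3],e[0]]).as_matrix()
    print('t',o['time_s'],'r',np.hypot(*p).round(4),'ang',(a%(2*np.pi)).round(4),'tool C',((R.T@np.array([*-p,0]))[:2]).round(4),'F tool',(R.T@o['wrist_force']).round(2),'yaw y',np.arctan2(R[1,1],R[0,1]).round(3),'z',o['eef_pos'][2].round(4))
E
python3 -c "
from h import *
st()"
```

```text
t 12.5 r 0.1092 ang 3.1206 tool C [-0.1078 -0.0169] F tool [ 0.9   4.27 -1.65] yaw y 1.705 z 0.0792
```

Emit:
carry_out(plan="0.012 -0.08 0 0 0 -0.3;0.012 -0.08 0 0 0 -0.3;0.012 -0.08 0 0 0 -0.3;0.012 -0.08 0 0 0 -0.3;0.012 -0.08 0 0 0 -0.3;0.012 -0.08 0 0 0 -0.3;0.012 -0.08 0 0 0 -0.3;0.005 -0.04 0 0 0 -0.15")

```text
time_s: 13.17
eef_pos: [0.4808, -0.0464, 0.0792]
eef_rot: [-0.0, -0.178, 0.984, 0.0]
wrist_force: [-3.1, 3.8, 2.6]
opening: 0.001
grasp_force: 2.1
```

```bash
python3 -c "
from h import *
st()"
```

```text
t 13.1667 r 0.1094 ang 3.3433 tool C [-0.1081 -0.0171] F tool [ 1.55  4.6  -2.6 ] yaw y 1.93 z 0.0792
```

Emit:
carry_out(plan="0.006 -0.04 0 0 0 -0.15;0.006 -0.04 0 0 0 -0.15;0.006 -0.04 0 0 0 -0.15;0.006 -0.04 0 0 0 -0.15;0.006 -0.04 0 0 0 -0.15;0.006 -0.04 0 0 0 -0.15;0.006 -0.04 0 0 0 -0.15;0.006 -0.04 0 0 0 -0.15")

```text
time_s: 13.83
eef_pos: [0.4841, -0.0589, 0.0791]
eef_rot: [-0.001, -0.237, 0.971, 0.0]
wrist_force: [-4.6, 3.6, 1.9]
opening: 0.001
grasp_force: 2.8
```

Emit:
carry_out(plan="0.006 -0.04 0 0 0 -0.15;0.006 -0.04 0 0 0 -0.15;0.006 -0.04 0 0 0 -0.15;0 0 0 0 0 0;0 0 0 0 0 0;0 0 0 0 0 0;0 0 0 0 0 0;0 0 0 0 0 0")

```text
time_s: 14.5
eef_pos: [0.4856, -0.0634, 0.079]
eef_rot: [-0.001, -0.258, 0.966, 0.0]
wrist_force: [-5.2, 2.0, 2.5]
opening: 0.001
grasp_force: 2.2
```

```bash
python3 -c "
from h import *
st()"
```

```text
t 14.5 r 0.1095 ang 3.5048 tool C [-0.1081 -0.0174] F tool [ 3.47  4.32 -2.54] yaw y 2.094 z 0.079
```

Emit:
carry_out(plan="0.006 -0.04 0 0 0 -0.15;0.006 -0.04 0 0 0 -0.15;0.006 -0.04 0 0 0 -0.15;0.006 -0.04 0 0 0 -0.15;0 0 0 0 0 0;0 0 0 0 0 0;0 0 0 0 0 0;0 0 0 0 0 0")

```text
time_s: 15.17
eef_pos: [0.4893, -0.0697, 0.0796]
eef_rot: [0.001, -0.287, 0.958, -0.001]
wrist_force: [0.1, -0.4, 0.2]
opening: -0.001
grasp_force: 0.0
```

Emit:
carry_out(plan="0.006 -0.04 0 0 0 -0.15;0.006 -0.04 0 0 0 -0.15;0.006 -0.04 0 0 0 -0.15;0 0 0 0 0 0;0 0 0 0 0 0;0 0 0 0 0 0;0 0 0 0 0 0;0 0 0 0 0 0")

```text
time_s: 15.83
eef_pos: [0.4908, -0.0737, 0.0793]
eef_rot: [0.0, -0.308, 0.951, -0.0]
wrist_force: [0.1, -0.6, -0.0]
opening: 0.003
grasp_force: 0.0
```

```bash
python3 -c "
from h import *
st()"
```

```text
t 15.8333 r 0.109 ang 3.6096 tool C [-0.1076 -0.0173] F tool [ 0.21 -0.54  0.04] yaw y 2.198 z 0.0793
```

The force fell to zero, so the detent has snapped over. Now I creep to renewed contact.

Emit:
carry_out(plan="0.003 -0.02 0 0 0 -0.07;0.003 -0.02 0 0 0 -0.07;0.003 -0.02 0 0 0 -0.07;0 0 0 0 0 0;0 0 0 0 0 0;0 0 0 0 0 0;0 0 0 0 0 0;0 0 0 0 0 0")

```text
time_s: 16.5
eef_pos: [0.4918, -0.0757, 0.0792]
eef_rot: [-0.0, -0.318, 0.948, 0.0]
wrist_force: [-2.1, 2.3, 1.2]
opening: -0.0
grasp_force: 1.7
```

```bash
python3 -c "
from h import *
st()"
```

```text
t 16.5 r 0.109 ang 3.6301 tool C [-0.1076 -0.0173] F tool [ 0.28  3.06 -1.21] yaw y 2.219 z 0.0792
```

Emit:
carry_out(plan="0.002 -0.0125 0 0 0 -0.045;0.002 -0.0125 0 0 0 -0.045;0.002 -0.0125 0 0 0 -0.045;0 0 0 0 0 0;0 0 0 0 0 0;0 0 0 0 0 0;0 0 0 0 0 0;0 0 0 0 0 0")

```text
time_s: 17.17
eef_pos: [0.4921, -0.0765, 0.0792]
eef_rot: [-0.0, -0.325, 0.946, 0.001]
wrist_force: [-3.2, 6.1, 4.3]
opening: 0.001
grasp_force: 3.2
```

```bash
python3 -c "
from h import *
st()"
```

```text
t 17.1667 r 0.1091 ang 3.6386 tool C [-0.1076 -0.0179] F tool [-1.17  6.78 -4.25] yaw y 2.233 z 0.0792
```

Emit:
carry_out(plan="0.001 -0.0125 0 0 0 0;0 0 0 0 0 0;0 0 0 0 0 0;0 0 0 0 0 0;0 0 0 0 0 0;0 0 0 0 0 0;0 0 0 0 0 0;0 0 0 0 0 0")

```text
time_s: 17.83
eef_pos: [0.4922, -0.0767, 0.0792]
eef_rot: [-0.0, -0.325, 0.946, 0.001]
wrist_force: [-4.1, 7.0, 5.6]
opening: 0.001
grasp_force: 3.8
```

Emit:
carry_out(plan="0 -0.0125 0 0 0 0;0 0 0 0 0 0;0 0 0 0 0 0;0 0 0 0 0 0;0 0 0 0 0 0;0 0 0 0 0 0;0 0 0 0 0 0;0 0 0 0 0 0")

```text
time_s: 18.5
eef_pos: [0.4923, -0.0769, 0.0791]
eef_rot: [-0.001, -0.325, 0.946, 0.001]
wrist_force: [-5.0, 7.1, 5.4]
opening: 0.004
grasp_force: 4.3
```

```bash
python3 -c "
from h import *
st()"
```

```text
t 18.5 r 0.1091 ang 3.6427 tool C [-0.1076 -0.0175] F tool [-0.44  8.67 -5.37] yaw y 2.233 z 0.0791
```

Emit:
carry_out(plan="0 -0.0125 0 0 0 0;0 -0.0125 0 0 0 0;0 0 0 0 0 0;0 0 0 0 0 0;0 0 0 0 0 0;0 0 0 0 0 0;0 0 0 0 0 0;0 0 0 0 0 0")

```text
time_s: 19.17
eef_pos: [0.4926, -0.0773, 0.0791]
eef_rot: [-0.001, -0.325, 0.946, 0.002]
wrist_force: [-6.2, 8.4, 7.1]
opening: -0.003
grasp_force: 5.4
```

```bash
python3 -c "
from h import *
st()"
```

```text
t 19.1667 r 0.109 ang 3.6469 tool C [-0.1077 -0.017 ] F tool [-0.24 10.44 -7.05] yaw y 2.233 z 0.0791
```

Emit:
carry_out(plan="0 -0.01 -0.01 0 0 0;0 -0.01 -0.01 0 0 0;0 0 0 0 0 0;0 0 0 0 0 0;0 0 0 0 0 0;0 0 0 0 0 0;0 0 0 0 0 0;0 0 0 0 0 0")

```text
time_s: 19.83
eef_pos: [0.4926, -0.0773, 0.0792]
eef_rot: [-0.001, -0.325, 0.946, 0.002]
wrist_force: [-4.3, 10.6, 3.7]
opening: -0.008
grasp_force: 5.5
```

```bash
python3 -c "
from h import *
st()"
```

```text
t 19.8333 r 0.1091 ang 3.6472 tool C [-0.1077 -0.017 ] F tool [-3.12 11.06 -3.6 ] yaw y 2.233 z 0.0792
```

Emit:
carry_out(plan="0 -0.0125 0 0 0 0;0 0 0 0 0 0;0 0 0 0 0 0;0 0 0 0 0 0;0 0 0 0 0 0;0 0 0 0 0 0;0 0 0 0 0 0;0 0 0 0 0 0")

```text
time_s: 20.5
eef_pos: [0.4927, -0.0775, 0.0792]
eef_rot: [-0.001, -0.325, 0.946, 0.003]
wrist_force: [-5.5, 11.6, 3.9]
opening: -0.002
grasp_force: 6.0
```

Emit:
carry_out(plan="0 0 0 0 0 0;0 0 0 0 0 0;0 0 0 0 0 0;0 0 0 0 0 0;0 0 0 0 0 0;0 0 0 0 0 0;0 0 0 0 0 0;0 0 0 0 0 0")

```text
time_s: 21.17
eef_pos: [0.4927, -0.0776, 0.0792]
eef_rot: [-0.001, -0.325, 0.946, 0.003]
wrist_force: [-5.4, 10.1, 3.8]
opening: -0.003
grasp_force: 6.0
```

```bash
python3 -c "
from h import *
st()"
```

```text
t 21.1667 r 0.109 ang 3.6498 tool C [-0.1078 -0.0167] F tool [-1.97 11.33 -3.77] yaw y 2.233 z 0.0792
```

The push held at about 12 N for over a second against a springy rise, so this is the rubber stop. Now I back away.

Emit:
carry_out(plan="0 0.05 0 0 0 0;0 0.1 0 0 0 0;0 0.15 0 0 0 0;0.05 0.15 0 0 0 0;0 0 -0.3 0 0 0;0 0 -0.6 0 0 0;0 0 -0.8 0 0 0;0 0 -0.8 0 0 0")

```text
time_s: 21.83
eef_pos: [0.4811, -0.0667, 0.1808]
eef_rot: [-0.001, -0.325, 0.946, 0.0]
wrist_force: [2.1, -1.4, -0.8]
opening: -0.002
grasp_force: 0.0
```

Emit:
carry_out(plan="0.5 0 -0.4 0 0 0;0.6 0 0 0 0 0;0.6 0 0 0 0 0;0.3 0 0 0 0 0;0 0 0 0 0 0;0 0 0 0 0 0;0 0 0 0 0 0;0 0 0 0 0 0")

```text
time_s: 22.5
eef_pos: [0.4194, -0.1156, 0.1961]
eef_rot: [0.0, -0.325, 0.946, -0.0]
wrist_force: [0.1, -0.2, 0.5]
opening: -0.0
grasp_force: 0.0
```

Run:
```python
from h import *
t=shot('top','t9');s=shot('side','s9');st()
cv2.imwrite('pics/m9.png',np.hstack([cv2.resize(t['pixels'][80:290,140:390],(440,370)),cv2.resize(s['pixels'][90:290,180:375],(360,370))])[:,:,::-1])
```

```text
t 22.6 r 0.1917 ang 3.6364 tool C [-0.189 -0.032] F tool [ 0.47 -0.37  0.58] yaw y 2.233 z 0.196
```

View pics/m9.png

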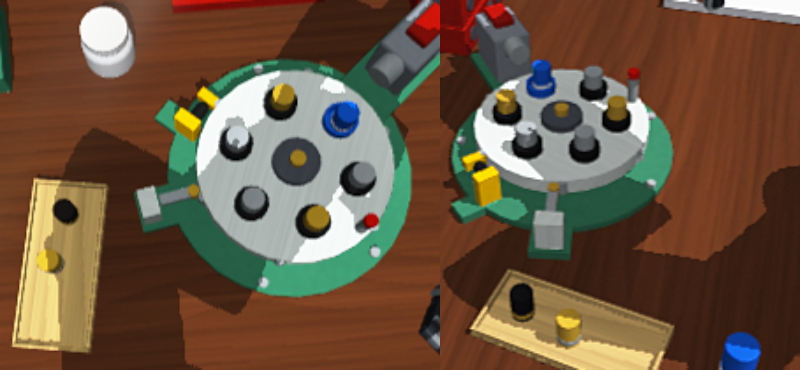

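The views show the blue cap upright in its nest, at (342,118) in the left panel. The dial's yellow lug is against the stop at (190,118), the other caps and the pot are in place, and the arm is clear.

```bash
python3 -c "
from bench import ctrl
print(ctrl.hand_in())"
```

```text
the job is handed in; nothing more can be done
None
```

I handed the job in at about 23 s: the blue cap is upright in its nest, and the dial went over its detent and was held on the rubber stop at about 12 N for over a second (no reading came near 20 N), with the arm clear and the other caps and pot where they were.

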